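# Seat the pasta die in its storage tray by feel

### The job

Put the brass pasta die away: pick it up from the worktop, lay it flat on the plain half of the grey board in the wooden storage tray, then slide it lightly along the board until it drops into the round pocket, where it must lie flat and fully home, let go. Slide it in - do not lower or drop it into the pocket from above - and never press or shove it hard (the die may meet the board with at most 30 N). Leave the kitchen timer, the spice jar and the pill bottle where they stand.

Things in the scene. Friction and masses are not known exactly. Their poses are not given: they have to be found in the camera images.
- die: brass pasta-extruder die: a plain round disc, 50 mm diameter, 16 mm thick, about 220 g, with white inserts on its top face; loose, lying flat on the worktop. Origin: centre of its underside; z is its axis, up.
- tray: low wooden storage tray, 204 mm (x) by 154 mm (y), fixed; rim 5 mm thick, 15 mm high, floor 6 mm. Origin: centre of its underside, z up. In it, square to it, lies a rigid grey board 170 (x) by 120 mm (y), flat top 18 mm above the origin; its +x half has one round pocket, its -x half is plain. The board was clipped in with unmeasured play of up to 12 mm either way in x and in y; it stays put.
- plain_end (a point): point on the top of the grey board's plain half (tray frame x = -45, y = 0, z = 18 mm; axes as the tray's); the whole die fits on the board here whatever the board's place.
- pocket_middle (a point): middle of the region where the pocket can be, at board-top height (tray frame x = 35, y = 0, z = 18 mm; axes as the tray's). The pocket's true centre is up to 12 mm off it either way in x and, independently, in y. Pocket: blue floor, 53 mm diameter, 1.5 mm chamfer at the mouth, 5 mm deep; a die lying home in it stands 11 mm out of the board.
- kitchen_timer: red dome kitchen timer, 66 mm diameter, 60 mm tall, loose bystander. Origin: centre of its underside, z up.
- spice_jar: glass spice jar with black cap, 42 mm diameter, 90 mm tall, loose bystander. Origin: centre of its underside, z up.
- pill_bottle: amber pill bottle with white cap, 47 mm diameter, 86 mm tall, loose bystander. Origin: centre of its underside, z up.
There are look-alikes about, which are no part of the job. Several things have the shape of the die; the one meant has the colours described above.

How it is judged (in metres and radians):
On the way, in this order (a step that is already met when the one before it is completed fails the run):
1. the die lies flat on the plain half of the board, touching it (z of die in the frame of tray between 0.016 and 0.02 m and x of die in the frame of tray between -0.075 and -0.015 m and y of die in the frame of tray between -0.05 and 0.05 m and angle between die's own z axis and vertical below 0.1 rad and contact force between die and tray above 0.3 N), for 0.2 s.
2. the die has dropped into the pocket (z of die in the frame of tray between 0.01 and 0.0145 m and x of die in the frame of tray between 0.012 and 0.058 m and y of die in the frame of tray between -0.023 and 0.023 m), for 0.2 s.
At the end, for the whole second after the job is handed in: The die lies in the pocket: its underside within 1.5 mm of the pocket floor, in the +x half of the board (tray frame x 12 to 58 mm, y within 23 mm of 0), tilted less than 0.05 rad, at rest and released (all of step 2 and angle between die's own z axis and vertical below 0.05 rad and linear speed of die below 0.02 m/s and contact force between die and the fingers below 0.1 N); the robot touches nothing.
It fails at once if the die is pressed or shoved against the board or tray with more than 30 N (contact force between die and tray above 30 N).
It fails at once if the die is lowered or dropped to the pocket half from above instead of slid: it is 6 to 40 mm above the board over the pocket half (x of die in the frame of tray between -0.005 and 0.09 m and y of die in the frame of tray between -0.06 and 0.06 m and z of die in the frame of tray between 0.024 and 0.058 m).
It fails at once if the kitchen timer is moved more than 20 mm or tipped (distance of kitchen_timer from where it was at the start of the episode above 0.02 m or angle between kitchen_timer's own z axis and vertical above 0.3 rad).
It fails at once if the spice jar is moved more than 20 mm or tipped (distance of spice_jar from where it was at the start of the episode above 0.02 m or angle between spice_jar's own z axis and vertical above 0.3 rad).
It fails at once if the pill bottle is moved more than 20 mm or tipped (distance of pill_bottle from where it was at the start of the episode above 0.02 m or angle between pill_bottle's own z axis and vertical above 0.3 rad).
It also fails if it takes over 72 s, if anything falls off the work surface, if the arm or the gripper's body presses on something with over 40 N, if the wrist force passes 120 N, or if a joint passes its speed limit or range.

### The arm

A 6-joint arm with a two-finger parallel gripper is mounted at the origin on a cart in front of the work surface, level with it; the furniture and walls round the work are solid. World frame = base frame: x ahead of the robot, y to its left, z up, the work surface at z = 0. Lengths are in mm, angles in rad, forces in N, time in s.
With the tool pointing down it reaches from about 275 to 750 mm from the base axis. Payload 10.2 kg.
Tool frame: the origin (TCP) lies where the fingers leave the gripper's body, on its centre line; the fingertips stand 73 mm ahead of it and the grasp point (between the pads) lies 54 mm ahead of it; z points along the fingers, y is the line along which they close (so a half turn about z gives the same grasp; the last joint's range is limited). The gripper opens to 85 mm and grips with 20 to 120 N. Pads are 22 mm wide; open, the fingers measure 114 mm over their backs; the gripper's body (76 mm by 85 mm) begins 54 mm behind the grasp point. The pads swing forward as they close: fully open they stand 13 mm farther back than shut.
Start: joints at [0.887, 0.313, 1.498, -0, 1.331, -0.223], TCP at [233.462, 470.241, 303.894] pointing down, gripper open.
Joint ranges: [-2.94, 2.94], [-0.97, 2.17], [0.19, 2.56], [-1.23, 4.37], [0.02, 3.11], [-2.88, 2.88]. Speed limits (rad/s): [2.39, 2.39, 3.01, 3.14, 3.14, 3.14].

### API

Orientations are given as a unit quaternion [w, x, y, z].
In Python, from rig import ctrl gives the robot as it stands.
- The arm moves only by the shell command python3 -m creep 'ROWS' [OPENING] [FORCE]. ROWS is JSON, a list that holds one entry, the list of rows, each a list of 6 numbers: the shift along the world's x, y, z in units of 25 mm (1.0 is 25 mm), then the turn, a rotation vector about the world's x, y, z in units of 5 degrees (1.0 is 5 degrees). In form: [[[x, y, z, ax, ay, az], ...]]. A call has 1 to 20 rows; each row is the pose to reach, as a shift and turn from the pose commanded when the call began; what a row does not reach only later rows make up. A row lasts 1/12 s, in which the tool goes at most 41.7 mm and 7.16 degrees, less where a joint would pass 70% of its speed; a pose out of reach is approached as far as the arm can. A call with a gripper value outside its range is refused whole. OPENING is the finger opening in mm, from 0 to 85.4, set as the call begins (- or left out, the last holds). The fingers move at their own pace and stop on an object; FORCE is the grip in N (left out, the last holds). Time passes only in rows, so rows that repeat a pose let the fingers close. It gives the time, the measured TCP pose, the force, the opening and the grip force at its end, in the units of the state.
- ctrl.sense(): the state, without advancing time (a new reading comes with each control period).
- ctrl.capture(name): name is "scene" or "side" or "wrist"; returns a dict with "image" (420x560x3 uint8, red, green, blue), "fx", "fy", "cx", "cy" (pixels), "k1" (the pictures are not rectified: a ray, as slopes to the right and down, at radius r is drawn at 1 + k1 r^2 times it, then the intrinsics apply), "R" (3x3) and "t" (3): a world point X has camera coordinates R X + t. Camera axes: x right, y down, z forward; pixel columns grow to the right and rows downward; lengths in mm; the calibration is good to about 2 mm. A picture is of the moment at which its call begins. There is no depth.
- ctrl.finish_job(): hands the job in; it is judged then, once.
The state is a dict: "time_s": time; "joints": joint angles; "dq": joint speeds; "tau": joint torques, N m; "eef_pos": TCP position; "ee_rot": TCP orientation; "force": force on the tool from outside, world axes, zero at the start; "wrist_torque": the same for the moment, N m; "grip_width": opening from 0.0 (shut) to 1.0 (fully open); "grip_force": force on a finger pad.
Only numpy, scipy, OpenCV 4.12 (cv2) and the standard library are available. Lean on these libraries where they do the work, as an engineer would, in place of code of your own. Each camera call takes 0.05 s, during which the arm holds its last target. There are 200 camera calls.

## Working session

There is one attempt and no reset: what is moved stays moved. The work goes in short steps, Python scripts to look and compute and a shell command to move; the robot and the scene stay as the last step left them, time stands still between calls to the robot, and variables do not carry over. Pictures are saved under pics/ and viewed, at most 10 in all, crops included, and the job is handed in when it is done.

```bash
ls; mkdir -p pics
cat > h.py <<'E'
import numpy as np, cv2
from rig import ctrl
def cast(c,uv,z):
    K=np.array([[c["fx"],0,c["cx"]],[0,c["fy"],c["cy"]],[0,0,1.]])
    uv=np.array(uv,float).reshape(-1,1,2)
    p=cv2.undistortPoints(uv,K,np.array([c["k1"],0,0,0.,0])).reshape(-1,2)
    R=np.array(c["R"]);t=np.array(c["t"])
    d=np.c_[p,np.ones(len(p))]@R; o=-R.T@t
    return o+d*((z-o[2])/d[:,2])[:,None]
def shot(n,f):
    c=ctrl.capture(n); cv2.imwrite("pics/"+f,cv2.cvtColor(c["image"],cv2.COLOR_RGB2BGR))
    np.save("pics/"+f[:-4]+".npy",c,allow_pickle=True); return c
def load(f): return np.load("pics/"+f+".npy",allow_pickle=True).item()
E
python3 - <<'E'
from h import *
import numpy as np
for n in("scene","side","wrist"):
    c=shot(n,n+"0.png"); print(n,-np.array(c["R"]).T@c["t"],np.array(c["R"])[2],c["fx"],c["k1"])
a=[cv2.imread(f"pics/{n}0.png") for n in("scene","side","wrist")]
s=ctrl.sense();print(s)
E
```

```text
pics
scene [-367.59803757 -398.49530474  525.12693233] [ 0.79985947  0.42437971 -0.42441335] 419.6990685219614 -0.1263959614282231
side [ 732.74187119 1010.19148703  650.72346408] [-0.18949588 -0.82396874 -0.53401014] 470.83461141594324 -0.05514448568921017
wrist [167.75761233 502.39510713 374.59142734] [ 0.25681415 -0.12890457 -0.95782572] 296.09341949105334 -0.039210782855871054
{'time_s': 0.15, 'joints': array([ 8.86563617e-01,  3.13309111e-01,  1.49821848e+00, -1.03032449e-05,
        1.33100444e+00, -2.23413299e-01]), 'dq': array([ 9.81660491e-04, -1.69936398e-03, -2.34281642e-04,  1.27282677e-03,
       -9.54492498e-04,  4.82763080e-05]), 'tau': array([ 2.66957308e-03, -4.12363100e+01, -2.59800714e+01, -7.70734755e-05,
        3.12251846e-03, -1.35109545e-05]), 'eef_pos': array([233.40352756, 470.13702126, 303.48943391]), 'ee_rot': array([-2.01415552e-04,  2.28375202e-01,  9.73573082e-01, -4.24337188e-04]), 'force': array([0.33429221, 0.6670149 , 0.28195346]), 'wrist_torque': array([-0.0126089 , -0.01604468,  0.02579829]), 'grip_force': 0.0, 'grip_width': 1.00156800189226}
```

View pics/scene0.png

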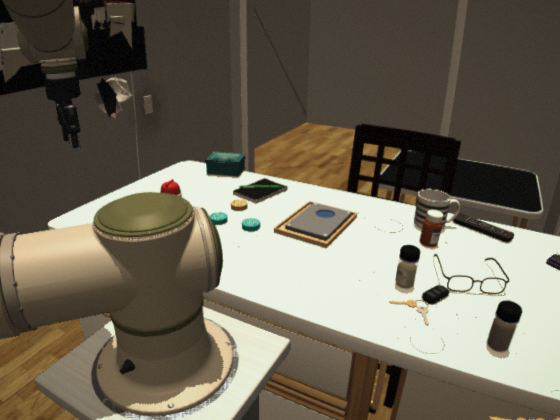

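View pics/side0.png

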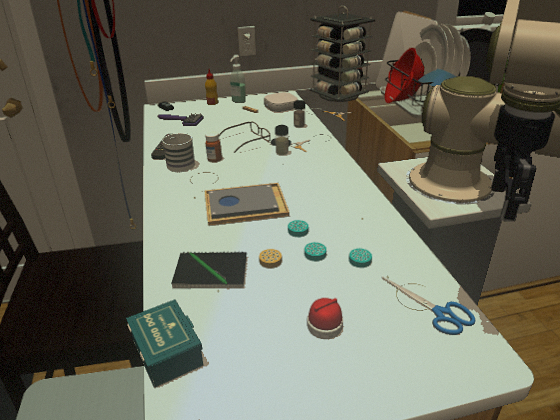

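The scene view shows the brass die at about (239,205), teal look-alikes at (219,218) and (251,225), and the tray at (316,222) with its pocket near (325,213). The side view shows the die at (271,257), the timer at (325,315), the tray at (247,203) and the pocket at (229,200).

```bash
cat > m.py <<'E'
from h import *
def blob(c,hsv_lo,hsv_hi,box):
    x0,y0,x1,y1=box
    h=cv2.cvtColor(c["image"],cv2.COLOR_RGB2HSV)[y0:y1,x0:x1]
    m=cv2.inRange(h,np.array(hsv_lo),np.array(hsv_hi))
    cs,_=cv2.findContours(m,cv2.RETR_EXTERNAL,cv2.CHAIN_APPROX_NONE)
    k=max(cs,key=cv2.contourArea)+np.array([x0,y0]); return k
E
python3 - <<'E'
from m import *
s,d=load("side0"),load("scene0")
for n,c,box in(("side",s,(250,240,290,275)),("scene",d,(228,196,250,214))):
    k=blob(c,(8,70,60),(30,255,255),box); (u,v),ax,an=cv2.fitEllipse(k); print("die",n,u,v,ax,cast(c,[u,v],12))
for n,c,box in(("side",s,(195,175,300,230)),("scene",d,(265,190,365,250))):
    k=blob(c,(8,60,40),(25,255,255),box); h=cv2.convexHull(k)
    q=cv2.approxPolyN(h,4) ; q=q.reshape(-1,2); P=cast(c,q,15); print("tray",n,q.tolist(),P.round(1).tolist(),P.mean(0))
    print(np.linalg.norm(np.diff(P,axis=0),axis=1), np.degrees(np.arctan2(*np.diff(P,axis=0)[:,1::-1].T)).round(1))
    k=blob(c,(100,70,30),(125,255,255),box);(u,v),ax,an=cv2.fitEllipse(k); print("pocket",u,v,ax,cast(c,[u,v],14))
for c,uv in((s,[(316,251),(360,257),(298,228)]),(s,[(325,330)])): print(cast(c,uv,8).round(0).tolist())
E
```

```text
die side 270.05767822265625 257.9067077636719 (18.370927810668945, 22.470611572265625) [[572.1510007  223.64126346  12.        ]]
die scene 238.6177978515625 204.6850128173828 (11.06689739227295, 16.508445739746094) [[562.12498799 212.1141911   12.        ]]
tray side [[290, 215], [208, 225], [204, 190], [278, 182]] [[488.3, 75.9, 15.0], [688.7, 66.6, 15.0], [680.4, -103.2, 15.0], [477.8, -92.4, 15.0]] [583.83206118 -13.28333449  15.        ]
[200.6546889  169.95822668 202.86252477] [ -2.7 -92.8 177. ]
pocket 228.54652404785156 200.8928680419922 (7.531436920166016, 17.495040893554688) [[624.44664696 -31.50525838  14.        ]]
tray scene [[359, 213], [327, 248], [269, 231], [309, 201]] [[675.6, -114.5, 15.0], [452.7, -106.9, 15.0], [459.8, 54.7, 15.0], [681.1, 41.4, 15.0]] [567.29237203 -31.3093812   15.        ]
[223.05706833 161.77380079 221.65423473] [178.   87.5  -3.4]
pocket 324.6437683105469 213.56362915039062 (5.319044589996338, 16.78227424621582) [[626.58437181 -30.493283    14.        ]]
[[467.0, 221.0, 8.0], [381.0, 266.0, 8.0], [482.0, 125.0, 8.0]]
[[521.0, 448.0, 8.0]]
```

View pics/wrist0.png

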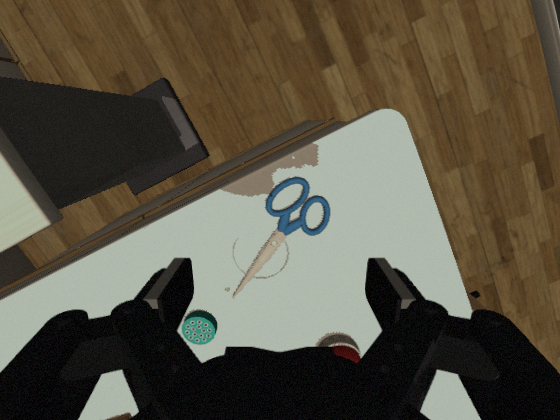

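The wrist view shows a teal look-alike at (199,326), the scissors and the timer edge. The pads are at the left and right. Now I'll move above the die.

```bash
python3 -m creep '[[[0.5,-0.4,-0.1,0,0,0.2],[1.5,-1.1,-0.4,0,0,0.6],[2.7,-2,-0.8,0,0,1.1],[3.9,-3,-1.2,0,0,1.6],[5.1,-3.9,-1.6,0,0,2.1],[6.3,-4.8,-2,0,0,2.6],[7.5,-5.7,-2.3,0,0,3.1],[8.7,-6.6,-2.7,0,0,3.6],[9.9,-7.5,-3,0,0,4.1],[11.1,-8.5,-3.4,0,0,4.6],[12.2,-9.3,-3.8,0,0,5],[12.9,-9.9,-4,0,0,5.2],[13.2,-10.1,-4.1,0,0,5.3],[13.2,-10.1,-4.1,0,0,5.3],[13.2,-10.1,-4.1,0,0,5.3],[13.2,-10.1,-4.1,0,0,5.3]]]' 85
python3 - <<'E'
from m import *
c=shot("wrist","w1.png"); s=ctrl.sense(); print(s["eef_pos"],s["ee_rot"],s["joints"].round(2),s["force"])
k=blob(c,(8,70,60),(30,255,255),(150,100,420,400)); (u,v),ax,an=cv2.fitEllipse(k); print(u,v,ax,cast(c,[u,v],14),cv2.boundingRect(k))
E
```

```text
time_s: 1.48
eef_pos: [562.6, 218.9, 201.8]
ee_rot: [0.0, -0.001, 1.0, 0.0]
force: [-0.6, -0.5, 0.7]
grip_width: 0.992
grip_force: 0.0
[562.60738028 218.90406539 201.96911906] [ 2.07525447e-04 -1.47411092e-03  9.99998884e-01  1.28259310e-04] [ 0.18  0.57  1.38  0.    1.19 -1.4 ] [ 0.95262007  0.11708612 -0.30978007]
276.66387939453125 209.11990356445312 (51.298866271972656, 53.849735260009766) [[568.74996995 216.3507579   14.        ]] (250, 184, 55, 52)
```

View pics/w1.png

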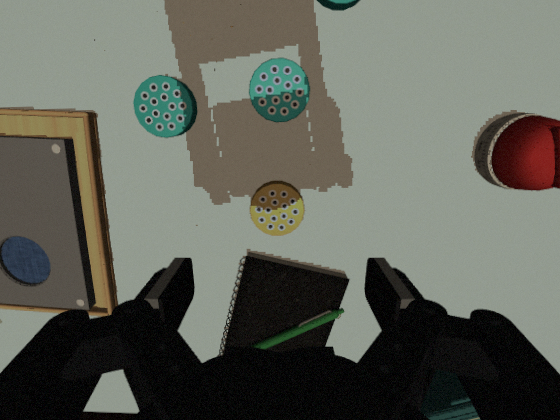

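The die is at (277,209), directly under the gripper, with the notebook behind it at rows ≥250. The tray is at the left with its pocket at (25,260). Next I'll descend and grasp.

```bash
python3 -m creep '[[[0.24,-0.1,-0.4,0,0,0],[0.24,-0.1,-1.2,0,0,0],[0.24,-0.1,-2,0,0,0],[0.24,-0.1,-2.8,0,0,0],[0.24,-0.1,-3.5,0,0,0],[0.24,-0.1,-4,0,0,0],[0.24,-0.1,-4.5,0,0,0],[0.24,-0.1,-4.8,0,0,0],[0.24,-0.1,-5,0,0,0],[0.24,-0.1,-5.04,0,0,0],[0.24,-0.1,-5.04,0,0,0],[0.24,-0.1,-5.04,0,0,0]]]' 75
python3 -m creep '[[[0,0,0,0,0,0],[0,0,0,0,0,0],[0,0,0,0,0,0],[0,0,0,0,0,0],[0,0,0,0,0,0],[0,0,0,0,0,0],[0,0,0,0,0,0],[0,0,0,0,0,0],[0,0,0,0,0,0],[0,0,0,0,0,0]]]' 40 30
```

```text
time_s: 2.53
eef_pos: [569.8, 215.3, 76.1]
ee_rot: [0.001, -0.001, 1.0, 0.0]
force: [-0.4, -0.7, 0.6]
grip_width: 0.879
grip_force: 0.0
time_s: 3.37
eef_pos: [569.7, 215.4, 76.3]
ee_rot: [0.001, -0.001, 1.0, 0.0]
force: [-1.1, 0.2, 5.7]
grip_width: 0.566
grip_force: 30.6
```

```bash
python3 -m creep '[[[0,0,0.3,0,0,0],[0,0,1,0,0,0],[0,0,2,0,0,0],[0,0,3,0,0,0],[0,-0.3,4,0,0,-0.5],[0,-1,4.7,0,0,-1.8],[0.1,-2,4.9,0,0,-3.1],[0.1,-3,5,0,0,-4.4],[0.1,-4,5,0,0,-5.7],[0.2,-5,5,0,0,-7],[0.2,-6,5,0,0,-8.3],[0.3,-7,5,0,0,-9.6],[0.3,-8,5,0,0,-10.9],[0.3,-9,5,0,0,-12.2],[0.4,-9.8,5,0,0,-13.5],[0.4,-10.4,5,0,0,-14.8],[0.4,-10.6,5,0,0,-16.1],[0.4,-10.6,5,0,0,-17.4],[0.4,-10.6,5,0,0,-18.4],[0.4,-10.6,5,0,0,-18.6]]]'
python3 -m creep '[[[0,0,0,0,0,0],[0,0,0,0,0,0],[0,0,0,0,0,0]]]'
python3 - <<'E'
from m import *
c=shot("wrist","w2.png"); s=ctrl.sense(); print(s["eef_pos"],s["joints"].round(2),s["grip_width"],s["grip_force"])
k=blob(c,(8,60,40),(25,255,255),(0,0,560,300)); q=cv2.approxPolyN(cv2.convexHull(k),4).reshape(-1,2)
P=cast(c,q,15); print("tray",q.tolist(),P.round(1).tolist(),P.mean(0)); print(np.linalg.norm(np.diff(P,axis=0),axis=1))
k=blob(c,(95,60,30),(130,255,255),(0,0,560,300));(u,v),ax,an=cv2.fitEllipse(k); print("pocket",u,v,ax,an,cast(c,[u,v],13), cv2.boundingRect(k))
E
```

```text
time_s: 5.03
eef_pos: [579.3, -49.9, 200.5]
ee_rot: [-0.0, 0.726, 0.688, -0.0]
force: [0.2, 0.0, -1.8]
grip_width: 0.564
grip_force: 31.9
time_s: 5.28
eef_pos: [579.4, -49.6, 200.4]
ee_rot: [-0.0, 0.724, 0.69, -0.0]
force: [0.4, 0.8, -2.5]
grip_width: 0.566
grip_force: 31.9
[579.42002203 -49.64337214 200.42689046] [-0.29  0.53  1.46 -0.    1.15 -0.24] 0.5652577665592591 31.923864483833313
tray [[404, 84], [372, 376], [167, 254], [148, 84]] [[685.9, 46.0, 15.0], [673.0, -254.9, 15.0], [469.8, -95.1, 15.0], [477.6, 56.2, 15.0]] [576.57744118 -61.94172222  15.        ]
[301.14207939 258.47311343 151.49765728]
pocket 326.12664794921875 181.54519653320312 (55.53589630126953, 58.56381607055664) 54.498046875 [[622.08474803 -32.53140767  13.        ]] (297, 153, 59, 58)
```

View pics/w2.png

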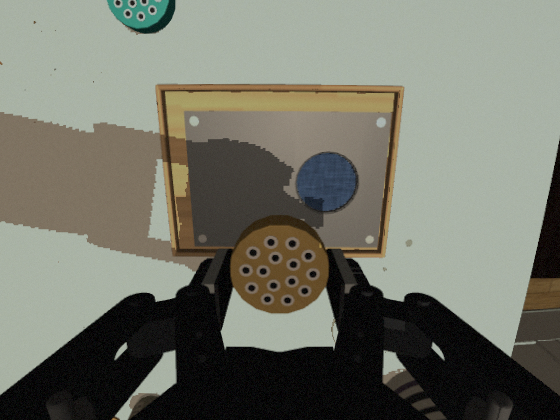

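The tray corners are at (156,86), (404,86), (384,257) and (174,255). The pocket is at (327,182), and the die is held between the pads. The tool is square to the tray.

Run:
```python
from m import *
c=load("w2"); P=cast(c,[(156,86),(404,86),(384,257),(174,255)],15); print(P.round(1).tolist(),P.mean(0).round(1),np.linalg.norm(P-np.roll(P,1,0),axis=1).round(0))
a=np.arctan2(*(P[1]-P[0]+P[2]-P[3])[1::-1]); print("yaw",np.degrees(a))
R=np.array([[np.cos(a),-np.sin(a)],[np.sin(a),np.cos(a)]]); o=P.mean(0)[:2]
p=cast(c,[(326.5,181.8)],14)[0,:2]; l=R.T@(p-o); print("pocket local",l)
t=o+R@[-42,l[1]]; print("place",t, (t-[579.4,-49.6])/25)
```

```text
[[483.9, 54.3, 15.0], [686.0, 44.5, 15.0], [677.2, -108.4, 15.0], [476.4, -96.4, 15.0]] [580.9 -26.5  15. ] [151. 202. 153. 201.]
yaw -3.0957643817838663
pocket local [41.6395188 -3.7919562]
place [538.74530951 -28.04564935] [-1.62618762  0.86217403]
```

```bash
python3 -m creep '[[[-0.5,0.3,0,0,0,0],[-1.2,0.6,0,0,0,0],[-1.6,0.86,0,0,0,0],[-1.63,0.86,-0.4,0,0,0],[-1.63,0.86,-1.1,0,0,0],[-1.63,0.86,-1.9,0,0,0],[-1.63,0.86,-2.6,0,0,0],[-1.63,0.86,-3.2,0,0,0],[-1.63,0.86,-3.7,0,0,0],[-1.63,0.86,-4,0,0,0],[-1.63,0.86,-4.1,0,0,0],[-1.63,0.86,-4.13,0,0,0],[-1.63,0.86,-4.13,0,0,0],[-1.63,0.86,-4.13,0,0,0],[-1.63,0.86,-4.13,0,0,0]]]'
python3 -m creep '[[[0,0,-0.02,0,0,0],[0,0,-0.04,0,0,0],[0,0,-0.06,0,0,0],[0,0,-0.06,0,0,0],[0,0,-0.06,0,0,0]]]'
```

```text
time_s: 6.58
eef_pos: [539.0, -28.4, 97.8]
ee_rot: [0.001, 0.725, 0.689, 0.0]
force: [0.4, 0.5, -3.0]
grip_width: 0.568
grip_force: 32.1
time_s: 7.0
eef_pos: [538.7, -28.3, 95.7]
ee_rot: [0.0, 0.725, 0.689, 0.0]
force: [0.2, 0.4, -3.0]
grip_width: 0.571
grip_force: 32.1
```

```bash
python3 -m creep '[[[0,0,-0.02,0,0,0],[0,0,-0.04,0,0,0],[0,0,-0.04,0,0,0],[0,0,-0.04,0,0,0]]]'
```

```text
time_s: 7.33
eef_pos: [538.7, -28.3, 94.6]
ee_rot: [-0.0, 0.725, 0.689, -0.0]
force: [0.2, 0.1, -2.1]
grip_width: 0.566
grip_force: 32.1
```

```bash
python3 -m creep '[[[0,0,0,0,0,0],[0,0,0,0,0,0],[0,0,0,0,0,0],[0,0,0,0,0,0],[0,0,0,0,0,0],[0,0,0.3,0,0,0],[0,0,1,0,0,0],[0,0,2,0,0,0],[0,0,3,0,0,0],[0,0,3.7,0,0,0],[0,0,4,0,0,0],[0,0,4,0,0,0],[0,0,4,0,0,0],[0,0,4,0,0,0]]]' 68
python3 - <<'E'
from m import *
c=shot("wrist","w3.png"); s=ctrl.sense(); print(s["eef_pos"],s["force"])
k=blob(c,(8,70,40),(30,255,255),(235,165,325,252)); (u,v),ax,an=cv2.fitEllipse(k); print("die",u,v,ax,cast(c,[u,v],34),cv2.boundingRect(k),cv2.minEnclosingCircle(k))
k=blob(c,(95,60,30),(130,255,255),(300,130,480,300));(u,v),ax,an=cv2.fitEllipse(k); print("pocket",u,v,ax,cast(c,[u,v],13),cv2.boundingRect(k))
E
```

```text
time_s: 8.5
eef_pos: [538.3, -28.2, 193.4]
ee_rot: [-0.001, 0.725, 0.689, -0.001]
force: [0.3, 0.4, 0.1]
grip_width: 0.79
grip_force: 0.0
[538.28018225 -28.16095208 193.39148532] [-0.52502778  1.20299992  0.03029413]
die 279.9297180175781 209.02122497558594 (60.416473388671875, 60.718238830566406) [[538.63807179 -25.9204663   34.        ]] (249, 178, 63, 62) ((279.83465576171875, 208.8120880126953), 31.24214744567871)
pocket 374.5537109375 205.03463745117188 (52.8358154296875, 59.57295608520508) [[622.47760625 -32.87106029  13.        ]] (346, 177, 59, 57)
```

View pics/w3.png

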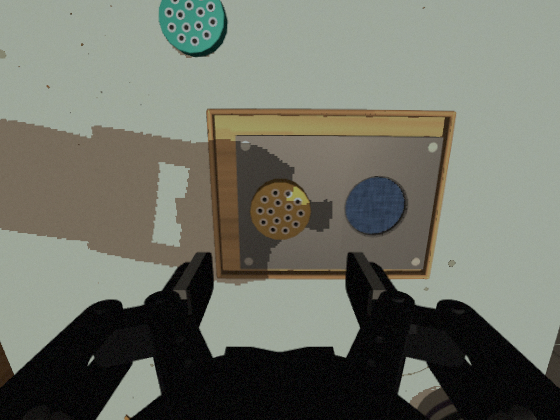

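The die lies flat on the plain half at about (280,210), and the pocket is at about (375,205). The die needs to travel roughly +84 mm in x and −6 mm in y. I'll cage it loosely with the pads and drag it.

```bash
python3 -m creep '[[[0.02,0.04,-0.4,0,0,-0.25],[0.02,0.04,-1.1,0,0,-0.25],[0.02,0.04,-1.9,0,0,-0.25],[0.02,0.04,-2.7,0,0,-0.25],[0.02,0.04,-3.3,0,0,-0.25],[0.02,0.04,-3.6,0,0,-0.25],[0.02,0.04,-3.75,0,0,-0.25],[0.02,0.04,-3.82,0,0,-0.25],[0.02,0.04,-3.82,0,0,-0.25],[0.02,0.04,-3.82,0,0,-0.25]]]' 66
python3 -m creep '[[[0,0,0,0,0,0],[0,0,0,0,0,0],[0,0,0,0,0,0],[0,0,0,0,0,0],[0,0,0,0,0,0],[0,0,0,0,0,0]]]' 54 20
python3 -m creep '[[[0.1,-0.01,0,0,0,0],[0.3,-0.02,0,0,0,0],[0.5,-0.04,0,0,0,0],[0.7,-0.05,0,0,0,0],[0.9,-0.06,0,0,0,0],[1.1,-0.08,0,0,0,0],[1.3,-0.09,0,0,0,0],[1.5,-0.11,0,0,0,0],[1.7,-0.12,0,0,0,0],[1.9,-0.14,0,0,0,0],[2.1,-0.15,0,0,0,0],[2.3,-0.16,0,0,0,0],[2.45,-0.17,0,0,0,0],[2.5,-0.18,0,0,0,0],[2.5,-0.18,0,0,0,0],[2.5,-0.18,0,0,0,0]]]'
```

```text
time_s: 9.38
eef_pos: [539.5, -27.3, 99.8]
ee_rot: [0.001, 0.732, 0.681, 0.0]
force: [-0.6, 0.4, 0.2]
grip_width: 0.774
grip_force: 0.0
time_s: 9.88
eef_pos: [539.2, -27.3, 99.2]
ee_rot: [0.0, 0.732, 0.681, 0.0]
force: [0.1, -0.0, -0.9]
grip_width: 0.63
grip_force: 0.0
time_s: 11.22
eef_pos: [601.9, -31.8, 99.2]
ee_rot: [0.0, 0.732, 0.681, 0.0]
force: [-0.5, -0.0, -1.1]
grip_width: 0.629
grip_force: 0.0
```

```bash
python3 -m creep '[[[0,0,-0.06,0,0,0],[0.1,0,-0.12,0,0,0],[0.2,-0.01,-0.12,0,0,0],[0.3,-0.02,-0.12,0,0,0],[0.4,-0.03,-0.12,0,0,0],[0.5,-0.03,-0.12,0,0,0],[0.55,-0.03,-0.12,0,0,0],[0.6,-0.04,-0.12,0,0,0],[0.6,-0.04,-0.12,0,0,0],[0.6,-0.04,-0.12,0,0,0]]]'
python3 - <<'E'
from m import *
c=shot("wrist","w4.png"); c=shot("side","s4.png"); im=cv2.imread("pics/w4.png"); 
cv2.imwrite("pics/v4.png",np.hstack([cv2.resize(im[200:420,140:420],(400,314)),cv2.resize(cv2.imread("pics/s4.png")[165:240,180:300],(400,250)).repeat(1,0)[:250] if 0 else cv2.resize(cv2.imread("pics/s4.png")[155:249,180:300],(400,314))]))
E
```

```text
time_s: 12.05
eef_pos: [616.9, -32.8, 96.1]
ee_rot: [0.0, 0.732, 0.681, 0.0]
force: [-0.2, 1.3, -0.1]
grip_width: 0.628
grip_force: 0.0
```

View pics/v4.png

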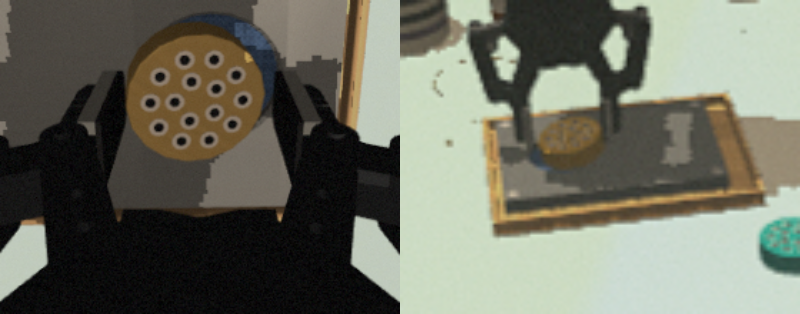

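The left crop shows the die caged against the rear pad, with a blue crescent of pocket showing ahead of it and up to the right. About 9 mm remains, so I'll continue slowly.

```bash
python3 -m creep '[[[0.04,0,0,0,0,0],[0.08,0,0,0,0,0],[0.12,-0.01,0,0,0,0],[0.16,-0.01,0,0,0,0],[0.2,-0.01,0,0,0,0],[0.24,-0.02,0,0,0,0],[0.24,-0.02,0,0,0,0]]]'
python3 -m creep '[[[0.03,0,0,0,0,0],[0.06,0,0,0,0,0],[0.09,0,0,0,0,0],[0.09,0,0,0,0,0]]]'
python3 - <<'E'
from m import *
c=shot("wrist","w5.png"); c=shot("side","s5.png"); im=cv2.imread("pics/w5.png"); 
cv2.imwrite("pics/v5.png",np.hstack([cv2.resize(im[200:420,140:420],(400,314)),cv2.resize(cv2.imread("pics/s5.png")[155:249,180:300],(400,314))]))
E
```

```text
time_s: 12.73
eef_pos: [623.0, -33.3, 96.2]
ee_rot: [0.0, 0.732, 0.681, 0.0]
force: [-0.1, 0.2, -0.6]
grip_width: 0.633
grip_force: 0.1
time_s: 13.07
eef_pos: [625.0, -33.3, 96.2]
ee_rot: [-0.0, 0.732, 0.681, -0.0]
force: [-1.2, -1.0, 0.6]
grip_width: 0.633
grip_force: 0.9
```

View pics/v5.png

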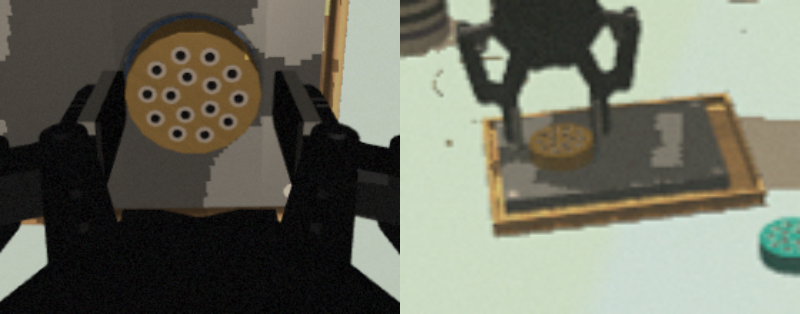

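The die now looks sunk, with an even dark rim round it. I'll open the gripper, rise and check.

```bash
python3 -m creep '[[[-0.06,0,0,0,0,0],[-0.06,0,0,0,0,0],[-0.06,0,0,0,0,0],[-0.06,0,0,0,0,0],[-0.06,0,0.3,0,0,0],[-0.06,0,1,0,0,0],[-0.06,0,2,0,0,0],[-0.06,0,3,0,0,0],[-0.06,0,3.7,0,0,0],[-0.06,0,4,0,0,0],[-0.06,0,4,0,0,0],[-0.06,0,4,0,0,0]]]' 72
python3 - <<'E'
from m import *
c=shot("wrist","w6.png"); shot("side","s6.png"); s=ctrl.sense(); print(s["eef_pos"],s["force"])
k=blob(c,(8,70,40),(30,255,255),(235,165,325,252)); (u,v),ax,an=cv2.fitEllipse(k); print("die",u,v,ax,cast(c,[u,v],29),cv2.boundingRect(k))
im=cv2.imread("pics/w6.png")
cv2.imwrite("pics/v6.png",np.hstack([cv2.resize(im[150:270,200:360],(400,300)),cv2.resize(cv2.imread("pics/s6.png")[170:230,190:270],(400,300),interpolation=cv2.INTER_CUBIC)]))
E
```

```text
time_s: 14.17
eef_pos: [623.2, -33.2, 195.6]
ee_rot: [-0.0, 0.732, 0.681, -0.0]
force: [-0.2, 1.0, 0.1]
grip_width: 0.842
grip_force: 0.0
[623.01138345 -33.1737839  194.67225538] [-0.23653448 -0.0094137  -0.19742768]
die 278.63592529296875 207.8456268310547 (58.45140075683594, 58.91901779174805) [[622.78551666 -32.1434796   29.        ]] (249, 178, 60, 60)
```

View pics/v6.png

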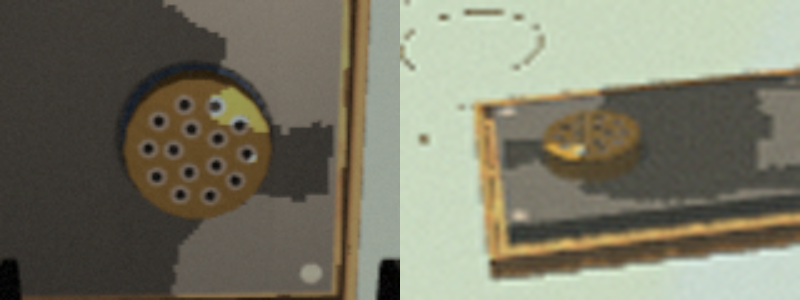

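The die sits in the pocket with an even thin rim, at (196,148) in the left crop. Before handing in I'll do a quick height check against the side view.

Run:
```python
from h import *
c=load("s6")
for z in(29,34): print(z,cast(c,[(228,197.4)],z).round(1))
```

```text
29 [[625.8 -24.3  29. ]]
34 [[626.7 -16.   34. ]]
```

```bash
python3 -c "
from rig import ctrl
print(ctrl.finish_job())"
```

```text
the job is handed in; nothing more can be done
None
```

I slid the brass die along the board into the round pocket, released it and handed the job in. The last pictures show it home and level, but the hand-in gave back no verdict.

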